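# Stand a toppled blank in the drilling jig and close the jig for drilling

### The arm

A 7-joint arm with a two-finger parallel gripper is mounted at the origin on the work surface. World frame = base frame: x ahead of the robot, y to its left, z up, the work surface at z = 0. Lengths are in m, angles in rad, forces in N, time in s.
With the tool pointing down it reaches from about 0.4 to 0.85 m from the base axis. Payload 10.4 kg.
Tool frame: the origin (TCP) lies at the very end of the fingers, on their centre line; the grasp point (between the pads) lies manip.hold_point_z behind it (manip.hold_point_z is the distance from the TCP to the grasp point, in m); z points along the fingers, y is the direction in which the jaws open and shut (so a half turn about z gives the same grasp; the last joint's range is limited). The gripper opens to 85 mm and grips with 20 to 120 N. Pads are 22 mm wide; open, the fingers measure 114 mm over their backs; the gripper's body (76 mm by 85 mm) begins 54 mm behind the grasp point. The pads swing forward as they close: fully open they stand 13 mm farther back than shut.
Start: joints at [1.289, 0.332, -0.065, 1.46, 0.022, 1.35, -0.088], TCP at [0.16, -0.604, 0.231] pointing down, gripper open.
Joint ranges: [-2.6, 2.6], [-0.5, 2.12], [-1.47, 1.34], [0.16, 2.42], [-1.27, 4.41], [0.06, 2.06], [-2.6, 2.6]. Speed limits (rad/s): [2.22, 2.22, 2.79, 2.79, 3.14, 3.14, 3.14].

### API

Orientations are given as a unit quaternion [x, y, z, w].
In Python, from workcell import manip gives the robot as it stands.
- The arm moves only by the tool jog_arm, never from a script. Its arguments are lists of equal length, an entry for each row: "translation": the shift along the world's x, y, z in mm, a list of three; "turn": the turn about the world's z in degrees. In form: {"translation": [[x, y, z], ...], "turn": [turn, ...]}. A call has 1 to 12 rows; each row is the pose to reach, as a shift and turn from the pose measured when the call began; what a row does not reach only later rows make up. A row lasts 1/12 s, in which the tool goes at most 41.7 mm and 7.16 degrees, less where a joint would pass 70% of its speed; a pose out of reach is approached as far as the arm can. A call with a gripper value outside its range is refused whole. "grip" is the finger opening in mm, from 0 to 85.4, set as the call begins (left out, the last holds). The fingers move at their own pace and stop on an object; "grip_force" is the grip in N (left out, the last holds). Time passes only in rows, so rows that repeat a pose let the fingers close. It gives the time, the measured TCP pose, the force and the opening at its end, in the units of the state.
- manip.get_obs(): the state, without advancing time (a new reading comes with each control period).
- manip.camera(name): name is "scene" or "top"; returns a dict with "frame" (384x512x3 uint8, red, green, blue), "mtx" (3x3 intrinsics, pixels), "pose" (4x4, takes a point from camera to world coordinates). Camera axes: x right, y down, z forward; pixel columns grow to the right and rows downward; lengths in m; the calibration is good to about 2 mm. A picture is of the moment at which its call begins. There is no depth.
- manip.hand_in(): hands the job in, once; it reports no verdict.
Trained networks look in a picture, given as the dict that the camera call returned (one of the last four; its "shot" number tells which), for a name from the list of things; names that differ only in an ending like _2 or _b are one class to them, and where a whole thing is asked for, a point or a joint stands for the part that bears it (a point fixed in the world has none). Each returns a list of dicts, best first, with "confidence" (0 to 1); they miss things now and then, are a little off and sometimes report something else, mostly with a low value. They report only what shows in the picture. A call takes as long as a camera call. They do not tell look-alikes from the thing itself.
- manip.outline_of(picture, label): "mask" (384x512 bool, what is visible of it) and "extent" ([left, top, right, bottom] in pixels, round what is visible of it).
- manip.pinpoint(picture, label): "at" ([column, row] in pixels: a listed point, or the origin of a listed thing).
The state is a dict: "clock": time; "joint_pos": joint angles; "joint_velocities": joint speeds; "tau": joint torques, N m; "position": TCP position; "ee_rot": TCP orientation; "ft_force": force on the tool from outside, world axes, zero at the start; "torque": the same for the moment, N m; "grip_width": opening from 0.0 (shut) to 1.0 (fully open).
Only numpy, scipy, OpenCV 4.12 (cv2) and the standard library are available. Lean on these libraries where they do the work, as an engineer would, in place of code of your own. Each camera call takes 0.05 s, during which the arm holds its last target. There are 200 camera calls.

### The job

The wooden blank has toppled over on the bench: stand it upright, red end up, on the bed of the drilling jig, snug against both of the jig's dark stops. Then swing the hinged aluminium bush plate down flat onto the blank, and last push the toggle clamp's red handle all the way down so that the clamp locks the plate on the blank. Leave the glue bottle, pencil pot, screw jar and drill standing where they are.

Things in the scene. Friction and masses are not known exactly. Their poses are not given: they have to be found in the camera images.
- jig: Drilling jig, screwed to the bench (fixed; place and yaw vary): plywood base 120 x 262 x 18 mm. Origin: at bench height, straight below the nest centre (the middle of where the blank stands). x: to the jig's back, y: to its hinge side, z: up; the front (-x) is open. Every 'jig x, y, z' below is in this frame, in mm. The base spans x -60..60, y -165..97.
- nest (a point): Centre of the blank's place on the jig's bed, jig 0, 0, 18 (the bed is the base's top). A blank standing square and touching both stops has the middle of its foot exactly here.
- back_stop (a point): Back stop, dark wood: this point is on the top front edge, jig 20, 8, 53. Its face, at x 20, looks to -x; it is 16 thick, spans y -20..36 and stands from the bed to z 53 (35 high).
- side_stop (a point): Side stop, dark wood: this point is on the top inner edge, jig 0, 20, 53. Its face, at y 20, looks to -y; it is 16 thick, spans x -20..20 and stands from the bed to z 53 (35 high).
- cheeks (a point): Point on the bush plate's hinge axis, midway between two upright aluminium cheeks: jig 0, 70, 113. The axis runs along jig x. The cheeks span x -46..-38 and 38..46, y 58..84, up to z 124; a low bar joins them at y 76..84, up to z 48.
- riser (a point): Middle of the top of the clamp's wooden riser, jig 0, -110, 108; it spans x -22..22, y -154..-66. The steel toggle clamp sits on it. While the clamp is open its arm leans up over the riser, up to z 200, and stays at y below -35.
- blank: Square pale maple blank 40 x 40 x 90 mm, about 0.1 kg, loose, with one end painted red (end face and top 9 mm). Origin: middle of the bare (bottom) end; its z axis runs along its length to the red end, 90 mm away. It starts lying on one of its long sides on the bench, red end pointing any way.
- leaf_hinge (a joint): Bush plate's angle, rad. 0: level, resting on top of a blank that stands in the nest; grows as it opens; 1.6 to 1.9 at the start (upright, leaning away from the nest). The hinge is stiff (0.25 N m): the plate stays wherever it is left, and its free edge needs 1 to 4 N to move. Swing it down by pushing on its outer (later upper) face.
- leaf: The bush plate: aluminium, 72 mm along the hinge x 114 mm x 10 mm thick, a steel drill bush flush in it, red line near its free edge. Origin: on the hinge axis, mid-width, mid-thickness; it runs along its own -y to the free edge, 114 mm away; its z points up when closed, away from the nest when open. Closed, it spans jig x -36..36, y -44..70, z 108..118.
- leaf_edge (a point): Middle of the bush plate's free edge (mid-thickness), 114 mm from the hinge axis.
- clamp_handle (a joint): Toggle clamp's handle angle, rad. 0: fully down, locked (the linkage is in line and holds by itself; stop at -0.03); about 1.15 to 1.35 at the start: open, handle standing up. It stays where it is left (friction 0.12 N m). It swings the clamp's arm down with it; over the last part the rubber foot presses on the plate near its free edge, at jig y -32. It never needs over 20 N.
- clamp_pivot (a point): Middle of the handle's pivot axis, which runs along jig x: jig 0, -134, 144.
- clamp_grip (a point): Point on the centre line of the red handle, 86 mm from the pivot. The round red grip is 19 mm thick and runs from 37 to 108 mm from the pivot. At handle angle q this point is at jig x 0, y = -134 - 86 cos(q + 0.163), z = 144 + 86 sin(q + 0.163): nearly straight up at the start; fully down at y -219, z 158 with the grip level.
- glue_bottle: Bystander: yellow glue bottle with an orange cap, 60 mm across, 170 mm tall. Origin: middle of its underside.
- pencil_pot: Bystander: blue pot of pencils, 76 mm across, 95 mm tall, pencils to about 175 mm. Origin: middle of its underside.
- screw_jar: Bystander: amber jar with a steel lid, 68 mm across, 85 mm tall. Origin: middle of its underside.
- drill: Bystander: red and black cordless drill standing on its battery, about 220 x 75 mm, 202 mm tall. Origin: middle of the battery's underside; x towards the chuck.
Not all that is in view belongs to the job. Of the things that look like the blank, the middle-sized one is meant.

How it is judged:
By the outcome, as a careful person would: the job done as asked, in the order asked, and still so for the second after the job is handed in, with the robot touching nothing.
It also fails if it takes over 72 s, if anything falls off the work surface, if the arm or the gripper's body presses on something with over 40 N, if the wrist force passes 120 N, or if a joint passes its speed limit or range.

## Working session

There is one attempt and no reset: what is moved stays moved. The work goes in short steps, Python scripts to look and compute and a tool call to move; the robot and the scene stay as the last step left them, time stands still between calls to the robot, and variables do not carry over. Pictures are saved under pics/ and viewed, about 8 in all and at most 12, crops included, and the job is handed in when it is done.

Besides the shell and the picture viewer there is one more tool, called after "Call:" as a command line: name --pt "numbers of a row" for each row, then --argument value for the rest. jog_arm: Moves the arm, as the interface text tells. Its arguments: {"type":"object","properties":{"translation":{"type":"array"},"turn":{"type":"array"},"grip":{"type":"number"},"grip_force":{"type":"number"}},"required":["translation","turn"]}

```bash
mkdir -p pics; cat > h.py <<'E'
import numpy as np, cv2
from workcell import manip
def shot(n): return manip.camera(n)
def save(p,f,crop=None,s=1):
    im=p["frame"][:,:,::-1]
    if crop: im=im[crop[1]:crop[3],crop[0]:crop[2]]
    cv2.imwrite("pics/"+f,cv2.resize(im,None,fx=s,fy=s,interpolation=cv2.INTER_CUBIC))
def ray(p,uv):
    T=p["pose"];d=T[:3,:3]@np.linalg.solve(p["mtx"],[uv[0],uv[1],1.]);return T[:3,3],d
def onz(p,uv,z):
    o,d=ray(p,uv);return o+d*(z-o[2])/d[2]
def proj(p,X):
    T=p["pose"];X=np.atleast_2d(X);c=(X-T[:3,3])@T[:3,:3];q=c@p["mtx"].T;return q[:,:2]/q[:,2:]
E
python3 - <<'E'
from h import *
np.set_printoptions(precision=4,suppress=True)
for n in("scene","top"):
    p=shot(n);save(p,n+"0.png",s=1.5);print(n,p["pose"][:3,3],p["pose"][:3,2],p["mtx"][0,0])
    for l in("nest","back_stop","side_stop","cheeks","riser","clamp_pivot","clamp_grip","leaf_edge","blank","glue_bottle","pencil_pot","screw_jar","drill"):
        r=manip.pinpoint(p,l)
        zs=dict(nest=.018,back_stop=.053,side_stop=.053,cheeks=.113,riser=.108,clamp_pivot=.144,blank=.02).get(l,0)
        print(l,[(np.round(x["at"],1),round(x["confidence"],2),onz(p,x["at"],zs)[:2]) for x in r[:3]])
    for x in manip.outline_of(p,"blank"): print("ol",x["extent"],x["confidence"],x["mask"].sum())
o=manip.get_obs();print(o["clock"],o["ee_rot"],manip.hold_point_z)
E
```

```text
scene [ 1.2421 -0.7148  0.7788] [-0.5915  0.5714 -0.5689] 475.469436919606
nest [(array([281.2, 213.3]), 0.75, array([0.5912, 0.0097])), (array([138.9, 236.3]), 0.7, array([ 0.4009, -0.2992]))]
back_stop [(array([288.4, 206.4]), 0.94, array([0.6151, 0.0097])), (array([153.8, 316. ]), 0.66, array([ 0.6609, -0.4309])), (array([357.9, 210.4]), 0.27, array([0.7504, 0.1163]))]
side_stop [(array([289.1, 200.1]), 0.87, array([0.5986, 0.0309]))]
cheeks [(array([303.3, 173.3]), 0.75, array([0.6014, 0.08  ])), (array([264.5, 166.3]), 0.37, array([0.5063, 0.036 ]))]
riser [(array([242.7, 200.2]), 0.89, array([ 0.568, -0.102]))]
clamp_pivot [(array([236.1, 192.8]), 0.94, array([ 0.5724, -0.1255])), (array([288.7, 202.7]), 0.41, array([ 0.6851, -0.0705]))]
clamp_grip [(array([225.6, 160.2]), 0.8, array([0.2682, 0.1054]))]
leaf_edge [(array([317.1, 133.5]), 0.7, array([0.3663, 0.436 ]))]
blank [(array([339. , 164.2]), 0.88, array([0.5568, 0.3019])), (array([308.9, 138.8]), 0.77, array([0.3921, 0.3602])), (array([316.8, 165. ]), 0.6, array([0.5117, 0.2531]))]
glue_bottle [(array([141.4, 236.2]), 0.
[... 1100 characters left out ...]
y([ 0.6258, -0.1785]))]
leaf_edge [(array([193.8, 156.1]), 0.73, array([0.6821, 0.1367]))]
blank [(array([135.3, 200.2]), 0.88, array([0.5526, 0.2998])), (array([111.3, 254.3]), 0.84, array([0.4041, 0.3619])), (array([147.8, 215.5]), 0.75, array([0.5076, 0.2637]))]
glue_bottle [(array([347.1, 254.3]), 0.89, array([ 0.3799, -0.2886]))]
pencil_pot [(array([179.4, 145.5]), 0.95, array([0.7165, 0.1791]))]
screw_jar [(array([187.2, 259. ]), 0.55, array([0.3843, 0.157 ]))]
drill [(array([383.1, 169.7]), 0.98, array([ 0.6189, -0.4153]))]
ol [72.5, 219.5, 119.8, 262.9] 0.69 1091
ol [103.5, 175.4, 136.1, 208.1] 0.67 515
ol [143.4, 216.7, 160.8, 236.1] 0.54 313
1.5 [0.9916 0.1291 0.     0.    ] 0.0187
```

View pics/scene0.png

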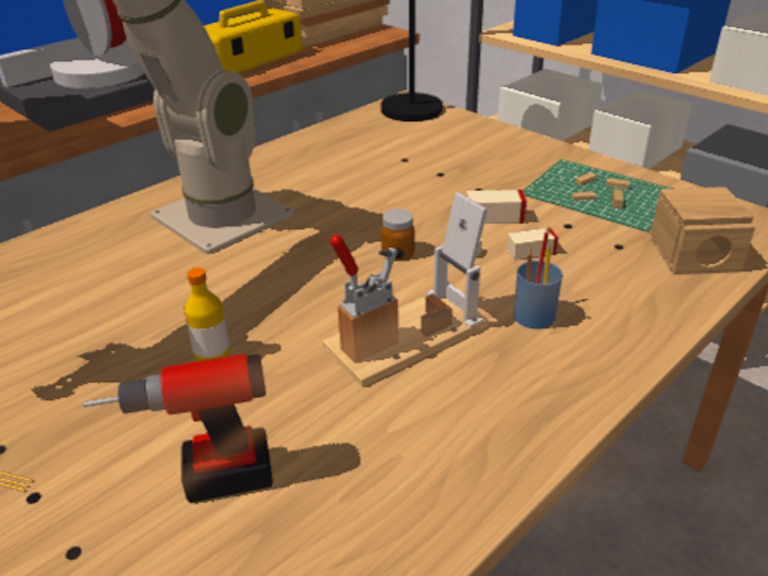

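View pics/top0.png

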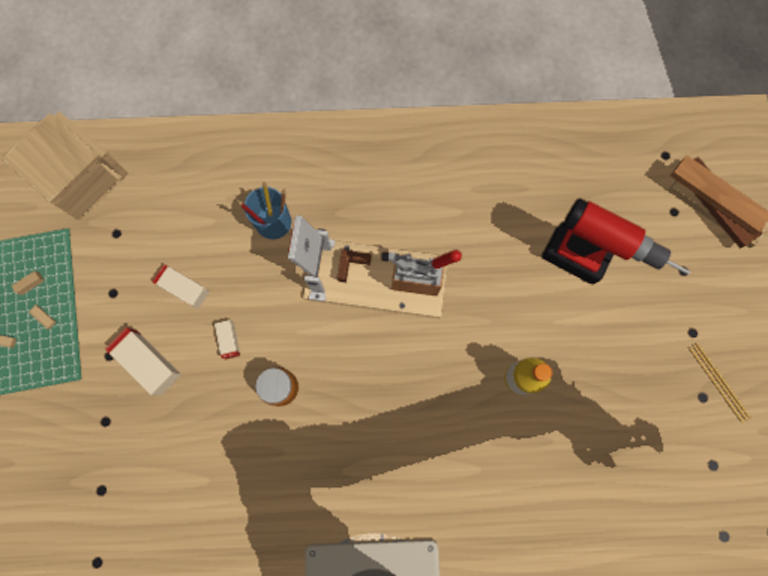

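The top picture shows three red-ended blocks, at raw pixels (120,190), (95,240) and (151,225). The big one is at (95,240) and the small one at (151,225). The block at (120,190) is the middle-sized one, so it is the one meant. Next I fit the poses and check an enlarged crop.

```bash
cat > fit.py <<'E'
from h import *
from scipy.optimize import least_squares
np.set_printoptions(precision=4,suppress=True)
P={"nest":(0,0,18),"back_stop":(20,8,53),"side_stop":(0,20,53),"cheeks":(0,70,113),"riser":(0,-110,108),"clamp_pivot":(0,-134,144)}
def J2W(j,X):
    c,s=np.cos(j[2]),np.sin(j[2]);X=np.atleast_2d(X)/1000.
    return np.c_[j[0]+c*X[:,0]-s*X[:,1],j[1]+s*X[:,0]+c*X[:,1],X[:,2]]
def box(b):  # x,y,yaw of bare-end origin, lying
    u=np.array([np.cos(b[2]),np.sin(b[2])]);v=np.array([-u[1],u[0]])
    return np.array([[*(b[:2]+u*l+v*w),z] for l in(0,b[3]) for w in(-b[4]/2,b[4]/2) for z in(0,b[4])])
E
cat > m.py <<'E'
from fit import *
ps=[shot("scene"),shot("top")]
obs=[]
for p in ps:
    for l in P:
        r=manip.pinpoint(p,l)
        for x in r[:2]:
            q=proj(p,J2W([.59,0.003,-.16],P[l]))[0]
            if np.hypot(*(q-x["at"]))<14: obs.append((p,l,x["at"]));break
f=lambda j:np.concatenate([proj(p,J2W(j,P[l]))[0]-a for p,l,a in obs])
s=least_squares(f,[.59,0,-.16],loss="soft_l1");print("jig",s.x)
for (p,l,a),e in zip(obs,f(s.x).reshape(-1,2)):print(l,e)
j=s.x;np.save("jig.npy",j)
def ang(lab,fn,g):
    o=[(p,r[0]["at"]) for p in ps if (r:=manip.pinpoint(p,lab))]
    q=least_squares(lambda a:np.concatenate([proj(p,J2W(j,fn(a[0])))[0]-x for p,x in o]),[g],loss="soft_l1");print(lab,q.x,q.fun)
ang("leaf_edge",lambda a:(0,70-114*np.cos(a),113+114*np.sin(a)),1.7)
ang("clamp_grip",lambda a:(0,-134-86*np.cos(a+.163),144+86*np.sin(a+.163)),1.25)
# blanks: fit convex hull of box to mask extents/hull
for k,c in(("mid",(.555,.30)),("big",(.404,.362)),("small",(.508,.264))):
    ms=[]
    for p in ps:
        best=None
        for x in manip.outline_of(p,"blank"):
            v,u=np.nonzero(x["mask"]);m=np.array([u.mean(),v.mean()]);w=onz(p,m,.02)[:2]
            d=np.hypot(*(w-c))
            if d<.075 and (best is None or d<best[0]): best=(d,x)
        if best: ms.append((p,best[1]["mask"].astype(np.uint8)))
    T=np.linspace(0,2*np.pi,24,endpoint=False);D=np.c_[np.cos(T),np.sin(T)]
    def g(b):
        out=[]
        for p,m in ms:
            v,u=np.nonzero(m);pts=np.c_[u,v]
            out.append((proj(p,box(b))@D.T).max(0)-(pts@D.T).max(0)-.4)
        return np.concatenate(out)
    r=min((least_squares(g,[*c,y,.08,.04],loss="soft_l1") for y in np.arange(0,6.2,.7)),key=lambda r:r.cost)
    print(k,len(ms),r.x,"cost",r.cost,"ends",r.x[:2],r.x[:2]+r.x[3]*np.array([np.cos(r.x[2]),np.sin(r.x[2])]))
save(ps[1],"crop1.png",(60,150,180,270),5)
E
python3 m.py
```

```text
jig [ 0.5923  0.0062 -0.1836]
nest [-0.4032 -3.9093]
back_stop [-1.7266 -0.5146]
side_stop [-0.5895  0.9056]
cheeks [-0.0723  0.4326]
riser [ 2.3276 -0.5758]
clamp_pivot [ 0.3345 -0.8999]
nest [ 0.0952 -2.9885]
back_stop [-0.0125  0.1418]
side_stop [ 1.006  -0.9457]
cheeks [-0.0942  0.1504]
riser [1.2877 1.3563]
clamp_pivot [-3.9017 -1.079 ]
leaf_edge [1.8059] [ 1.815  -1.1012  0.9578  0.711 ]
clamp_grip [1.2677] [  2.947   -0.8734 102.6666  14.1889]
mid 2 [0.6056 0.3808 4.1375 0.0881 0.0381] cost 4.351968958371525 ends [0.6056 0.3808] [0.5577 0.3069]
big 1 [0.4013 0.3641 0.7837 0.1165 0.0517] cost 1.2077926739967433 ends [0.4013 0.3641] [0.4838 0.4463]
small 1 [0.5123 0.2619 3.3024 0.0656 0.0265] cost 1.1384858204369237 ends [0.5123 0.2619] [0.4475 0.2514]
```

View pics/crop1.png

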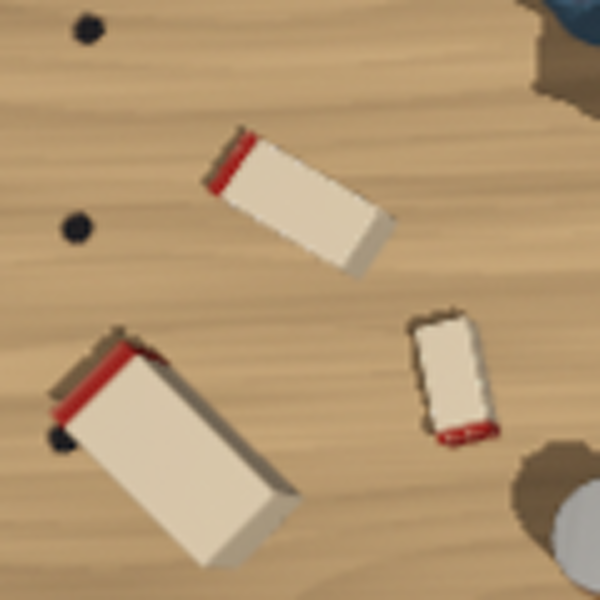

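The crop confirms the middle-sized block: red end at crop (235,165), bare end at (372,245), and it measures about 88 x 38 mm. Now I check the jig fit and the position of the clamp arm.

```bash
cat > ov.py <<'E'
from fit import *
import sys
j=np.load("jig.npy")
def rect(x0,x1,y0,y1,z):return [(x0,y0,z),(x1,y0,z),(x1,y1,z),(x0,y1,z)]
S=[rect(-60,60,-165,97,18),rect(-60,60,-165,97,0),rect(20,36,-20,36,53),rect(-20,20,20,36,53),rect(-22,22,-154,-66,108)]
out=[]
for n,c in(("scene",(200,110,350,260)),("top",(180,120,330,270))):
    p=shot(n);s=4 if 0 else 2.6;im=cv2.resize(p["frame"][c[1]:c[3],c[0]:c[2],::-1],None,fx=s,fy=s,interpolation=cv2.INTER_CUBIC)
    for r in S:
        q=((proj(p,J2W(j,r))+.5-np.array(c[:2]))*s).astype(np.int32);cv2.polylines(im,[q],True,(255,0,255) if len(sys.argv)<3 else (0,255,0),1)
    out.append(im)
    if n=="scene":
        o,d=ray(p,(262,168));a=np.array([np.cos(j[2]),np.sin(j[2]),0]);t=((np.array([j[0],j[1],0])-o)@a)/(d@a);X=o+t*d-[j[0],j[1],0]
        print("arm tip jig y,z",X@[-a[1],a[0],0],X[2])
cv2.imwrite("pics/"+sys.argv[1],np.hstack(out))
p=shot("top")
for uv in((107,183),(134.4,199)):print(onz(p,uv,.04))
E
python3 ov.py ov1.png
```

```text
arm tip jig y,z -0.0567048954231814 0.18058172966265362
[0.6008 0.3746 0.04  ]
[0.5521 0.2966 0.04  ]
```

View pics/ov1.png

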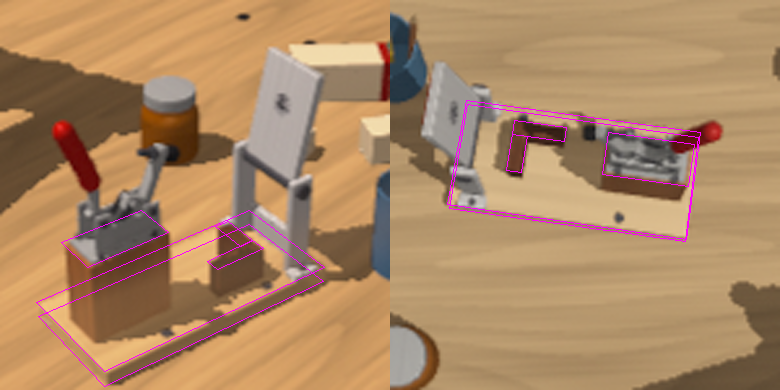

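Call:
jog_arm --pt "40 10 40" --pt "80 25 80" --pt "120 50 100" --pt "150 80 100" --pt "180 115 100" --pt "210 150 100" --pt "230 190 100" --pt "250 225 100" --pt "265 265 100" --pt "280 300 100" --pt "290 340 100" --pt "300 380 100" --turn '[7, 14, 21, 28, 35, 42, 49, 56, 63, 70, 77, 84]' --grip 65 --grip_force 20

```text
clock: 3.85
position: [0.4487, -0.2615, 0.3313]
ee_rot: [0.648, 0.761, 0.0, 0.0]
ft_force: [1.3, 0.4, 0.8]
grip_width: 0.763
```

Call:
jog_arm --pt "10 35 0" --pt "20 70 0" --pt "30 105 0" --pt "40 140 0" --pt "50 175 0" --pt "60 210 0" --pt "70 245 0" --pt "80 280 0" --pt "90 318 0" --pt "100 356 0" --pt "108 394 0" --pt "116 432 0" --turn '[7, 14, 21, 28, 35, 42, 49, 56, 63, 70, 77, 84]'

```text
clock: 4.85
position: [0.5649, 0.1721, 0.3315]
ee_rot: [-0.03, 1.0, 0.0, 0.0]
ft_force: [0.2, 0.4, 0.6]
grip_width: 0.759
```

```bash
python3 -c "
from h import *
o=manip.get_obs();print(o['clock'],o['position'],o['joint_pos'],2*np.degrees(np.arctan2(o['ee_rot'][1],o['ee_rot'][0]))-90)"
```

```text
4.85 [0.56493149 0.17205854 0.33147549] [ 0.33019186  0.34930695 -0.92469055  1.35214059  0.27696128  1.57269965
  1.06790386] 93.47585371413055
```

Call:
jog_arm --pt "6 35 0" --pt "12 70 -20" --pt "18 105 -50" --pt "24 140 -85" --pt "30 175 -120" --pt "34 198 -155" --pt "34 198 -190" --pt "34 198 -225" --pt "34 198 -245" --pt "34 198 -260" --pt "34 198 -265" --pt "34 198 -265" --turn '[7, 14, 21, 28, 35, 42, 48, 53.6, 53.6, 53.6, 53.6, 53.6]'

```text
clock: 5.85
position: [0.5991, 0.3697, 0.0663]
ee_rot: [-0.477, 0.879, 0.0, 0.0]
ft_force: [-0.4, 0.6, -0.1]
grip_width: 0.763
```

```bash
python3 -c "
from h import *
o=manip.get_obs();print(o['clock'],o['position'],o['joint_pos'],2*np.degrees(np.arctan2(o['ee_rot'][1],o['ee_rot'][0]))-90)
a,b=shot('scene'),shot('top')
i=lambda p,c:cv2.resize(p['frame'][c[1]:c[3],c[0]:c[2],::-1],(390,390),interpolation=cv2.INTER_CUBIC)
cv2.imwrite('pics/g1.png',np.hstack([i(a,(290,80,400,190)),i(b,(60,140,170,250))]))"
```

```text
5.85 [0.59913805 0.36965641 0.06631103] [-0.02811837  0.82949679 -0.94485269  1.35950602  0.67195617  1.28580541
  1.56636842] 147.00348261574348
```

View pics/g1.png

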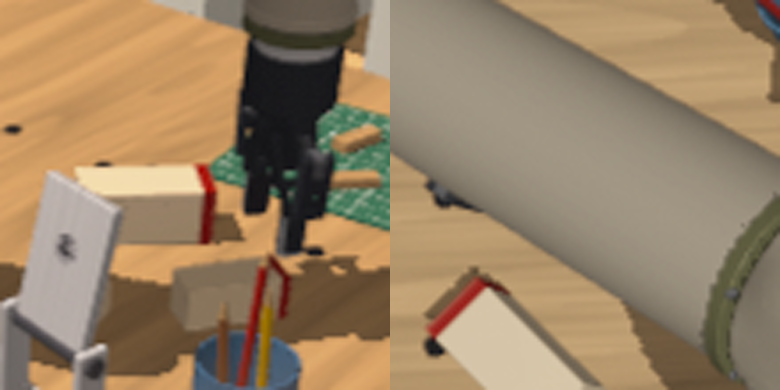

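Call:
jog_arm --pt "0 1 -20" --pt "0 1 -40" --pt "0 1 -50" --pt "0 1 -57" --pt "0 1 -60" --pt "0 1 -60" --turn '[0, 0, 0, 0, 0, 0]'

```text
clock: 6.45
position: [0.6001, 0.3716, 0.0092]
ee_rot: [-0.477, 0.879, 0.0, 0.002]
ft_force: [-0.8, 0.7, 0.2]
grip_width: 0.757
```

Call:
jog_arm --pt "0 0 0" --pt "0 0 0" --pt "0 0 0" --pt "0 0 0" --pt "0 0 0" --pt "0 0 0" --pt "0 0 0" --pt "0 0 0" --turn '[0, 0, 0, 0, 0, 0, 0, 0]' --grip 20 --grip_force 20

```text
clock: 7.12
position: [0.6008, 0.3721, 0.0106]
ee_rot: [-0.477, 0.879, 0.001, 0.003]
ft_force: [-0.4, -0.3, 6.2]
grip_width: 0.468
```

Call:
jog_arm --pt "0 0 15" --pt "0 0 30" --pt "0 0 50" --pt "0 0 75" --pt "0 0 100" --pt "0 0 125" --pt "0 0 140" --pt "0 0 150" --pt "0 0 150" --turn '[0, 0, 0, 0, 0, 0, 0, 0, 0]'

```text
clock: 7.87
position: [0.6013, 0.3729, 0.1634]
ee_rot: [-0.477, 0.879, 0.001, 0.004]
ft_force: [0.1, 0.0, -0.7]
grip_width: 0.468
```

```bash
python3 -c "
from h import *
o=manip.get_obs();print(o['clock'],o['position'],o['ft_force'],o['torque'],o['grip_width'])
a=shot('scene');save(a,'g2.png',(280,30,420,170),4)"
```

```text
7.8667 [0.60127083 0.37285847 0.1633901 ] [ 0.09224581  0.03702834 -0.67516281] [ 0.04197213 -0.04011216  0.01111249] 0.4678346558964691
```

View pics/g2.png

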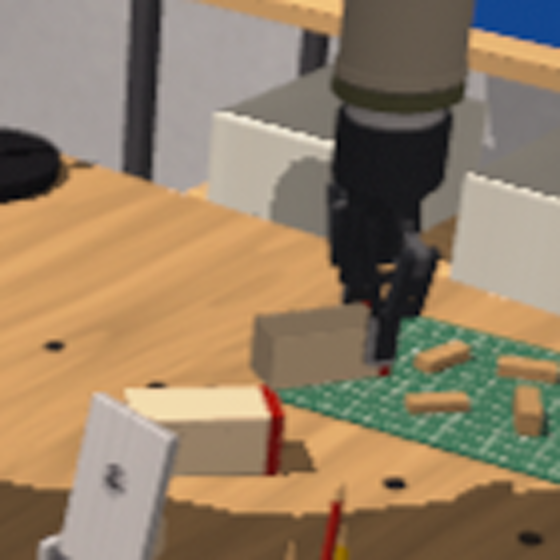

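The 20 N grip holds the blank rigidly level, so it won't swing down by itself. I'll push the bare end's lower edge against the 18 mm step at the jig base's front and roll the blank upright about it. First I carry it there and turn it so the bare end faces the jig.

Call:
jog_arm --pt "0 -5 30" --pt "-10 -20 60" --pt "-25 -50 85" --pt "-40 -80 100" --pt "-55 -110 100" --pt "-70 -140 100" --pt "-85 -170 100" --pt "-100 -200 100" --pt "-115 -230 100" --pt "-130 -260 100" --pt "-145 -290 100" --pt "-155 -320 100" --turn '[-7, -14, -21, -28, -35, -42, -49, -56, -63, -70, -77, -84]'

```text
clock: 8.92
position: [0.444, 0.0506, 0.2601]
ee_rot: [0.237, 0.972, -0.002, 0.002]
ft_force: [0.2, -0.4, -1.2]
grip_width: 0.463
```

Call:
jog_arm --pt "0 0 0" --pt "0 0 0" --pt "0 0 0" --pt "0 0 0" --pt "0 0 0" --pt "0 0 0" --pt "0 0 0" --pt "0 0 0" --pt "0 0 0" --pt "0 0 0" --pt "0 0 0" --pt "0 0 0" --turn '[-7, -14, -21, -28, -35, -42, -49, -56, -63, -70, -77, -84]'

```text
clock: 9.92
position: [0.4434, 0.0501, 0.2588]
ee_rot: [0.828, 0.561, -0.004, -0.001]
ft_force: [0.3, -0.3, -2.1]
grip_width: 0.469
```

```bash
cat > st.py <<'E'
from h import *
o=manip.get_obs();j=np.load('jig.npy');c,s=np.cos(j[2]),np.sin(j[2])
d=np.array(o['position'][:2])-j[:2];p=o['position']
np.set_printoptions(precision=3,suppress=True)
print('t',round(o['clock'],2),'tcp',np.array(p),'jig mm',np.round([1e3*(c*d[0]+s*d[1]),1e3*(-s*d[0]+c*d[1])],1),'jaw',round(2*np.degrees(np.arctan2(o['ee_rot'][1],o['ee_rot'][0]))-90,1),'F',np.array(o['ft_force']),'M',np.array(o['torque']),'g',o['grip_width']*85.4,'q',np.array(o['joint_pos']))
E
python3 st.py
```

```text
t 9.92 tcp [0.443 0.05  0.259] jig mm [-154.4   16. ] jaw -21.8 F [ 0.325 -0.26  -2.084] M [-0.018  0.021 -0.026] g 40.08888288175704 q [ 0.744 -0.048 -0.912  1.817 -0.037  1.362 -0.541]
```

Call:
jog_arm --pt "0 -3 0" --pt "0 -6 0" --pt "0 -6 0" --pt "0 -6 0" --pt "0 -6 -20" --pt "0 -6 -40" --pt "0 -6 -70" --pt "0 -6 -100" --pt "0 -6 -130" --pt "0 -6 -160" --pt "0 -6 -185" --pt "0 -6 -205" --turn '[-7, -14, -21, -28, -35, -42, -49, -56, -63, -70, -75, -78.7]'

```text
clock: 10.92
position: [0.4412, 0.0438, 0.0505]
ee_rot: [0.996, -0.094, -0.005, -0.003]
ft_force: [-0.6, -0.2, -0.6]
grip_width: 0.469
```

Call:
jog_arm --pt "0 0 -12" --pt "0 0 -24" --pt "0 0 -32" --pt "0 0 -32" --turn '[0, 0, 0, 0]'

```text
clock: 11.25
position: [0.4393, 0.0437, 0.0164]
ee_rot: [0.996, -0.094, -0.007, -0.003]
ft_force: [-1.0, -0.6, 0.1]
grip_width: 0.463
```

```bash
python3 st.py; python3 -c "
from h import *
a,b=shot('scene'),shot('top')
i=lambda p,c:cv2.resize(p['frame'][c[1]:c[3],c[0]:c[2],::-1],(390,390),interpolation=cv2.INTER_CUBIC)
cv2.imwrite('pics/g3.png',np.hstack([i(a,(170,100,320,250)),i(b,(170,150,300,280))]))"
```

```text
t 11.25 tcp [0.439 0.044 0.016] jig mm [-157.2    9. ] jaw -100.8 F [-1.038 -0.607  0.098] M [ 0.025  0.109 -0.01 ] g 39.526076804998524 q [ 0.594  0.315 -0.855  2.096  0.297  0.868 -2.192]
```

View pics/g3.png

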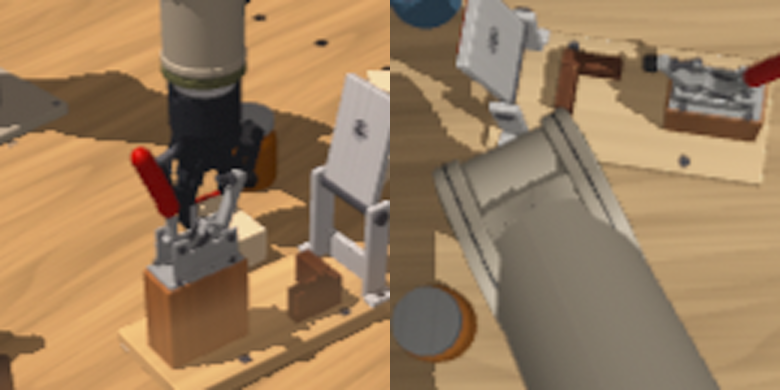

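Call:
jog_arm --pt "4 -1 5" --pt "8 -2 5" --pt "12 -2 5" --pt "15 -3 5" --pt "18 -3 5" --pt "20 -4 5" --turn '[0, 0, 0, 0, 0, 0]'

```text
clock: 11.85
position: [0.4596, 0.0406, 0.023]
ee_rot: [0.996, -0.094, -0.007, -0.003]
ft_force: [-13.6, 4.5, 5.4]
grip_width: 0.47
```

Call:
jog_arm --pt "3 -1 6" --pt "7 -1 12" --pt "10 -2 18" --pt "14 -3 23" --pt "18 -3 29" --pt "23 -4 34" --pt "28 -5 38" --pt "33 -6 42" --pt "33 -6 42" --turn '[0, 0, 0, 0, 0, 0, 0, 0, 0]'

```text
clock: 12.6
position: [0.4941, 0.0343, 0.066]
ee_rot: [0.996, -0.094, -0.006, -0.004]
ft_force: [-2.9, -0.4, 4.1]
grip_width: 0.466
```

```bash
python3 st.py; python3 -c "
from h import *
a=shot('scene');save(a,'g4.png',(190,100,320,230),4)"
```

```text
t 12.6 tcp [0.494 0.034 0.066] jig mm [-101.6    9.7] jaw -100.8 F [-2.917 -0.396  4.091] M [-0.252  0.561 -0.031] g 39.77356177139566 q [ 0.596  0.342 -0.847  1.935  0.289  1.004 -2.141]
```

View pics/g4.png

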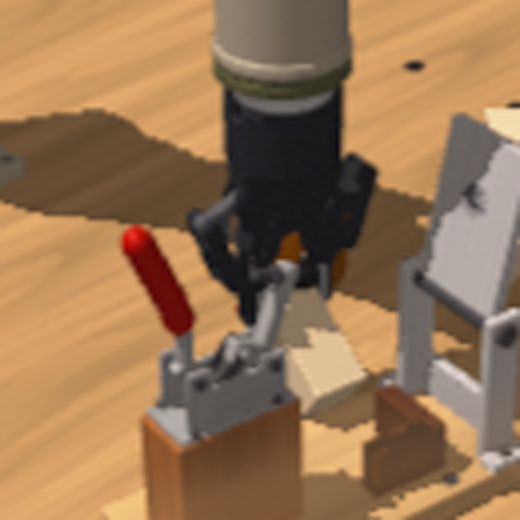

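Call:
jog_arm --pt "6 -1 3" --pt "12 -2 6" --pt "18 -3 8" --pt "25 -5 10" --pt "31 -6 11" --pt "38 -7 11" --pt "45 -8 11" --pt "51 -9 11" --pt "56 -10 10" --pt "62 -11 8" --pt "62 -11 8" --turn '[0, 0, 0, 0, 0, 0, 0, 0, 0, 0, 0]'

```text
clock: 13.57
position: [0.5575, 0.0226, 0.0744]
ee_rot: [0.996, -0.094, -0.005, -0.003]
ft_force: [-3.7, -5.3, 10.3]
grip_width: 0.463
```

```bash
python3 st.py; python3 -c "
from h import *
a=shot('scene');save(a,'g5.png',(200,90,330,220),4)"
```

```text
t 13.57 tcp [0.558 0.023 0.074] jig mm [-37.2   9.8] jaw -100.8 F [-3.714 -5.268 10.279] M [-0.438  0.736  0.107] g 39.54946867018789 q [ 0.54   0.457 -0.799  1.772  0.357  1.075 -2.143]
```

View pics/g5.png

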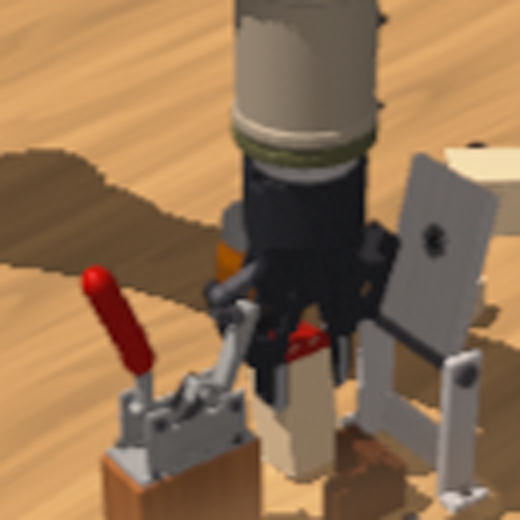

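Call:
jog_arm --pt "0 -3 20" --pt "0 -3 45" --pt "0 -3 62" --pt "5 -5 62" --pt "10 -7 62" --pt "15 -9 62" --pt "20 -11 62" --pt "25 -12 62" --pt "27 -13 62" --pt "27 -13 62" --pt "27 -13 62" --pt "27 -13 62" --turn '[0, 0, 6, 13, 20, 27, 34, 41, 48, 55, 62, 69]'

```text
clock: 14.62
position: [0.5855, 0.0096, 0.1363]
ee_rot: [0.873, 0.489, -0.005, -0.0]
ft_force: [0.0, -0.2, -0.4]
grip_width: 0.465
```

Call:
jog_arm --pt "0 0 0" --pt "0 0 0" --pt "0 0 0" --pt "0 0 0" --turn '[7, 14, 21, 21]'

```text
clock: 14.95
position: [0.5863, 0.0096, 0.136]
ee_rot: [0.767, 0.641, -0.004, 0.001]
ft_force: [-0.2, 0.5, -1.0]
grip_width: 0.461
```

```bash
python3 st.py; python3 -c "
from h import *
a=shot('scene');save(a,'g6.png',(210,70,350,220),4)"
```

```text
t 14.95 tcp [0.586 0.01  0.136] jig mm [-6.5  2.2] jaw -10.2 F [-0.224  0.496 -0.966] M [-0.009  0.028 -0.015] g 39.36334201010353 q [ 0.734  0.565 -1.098  1.637  0.527  1.275 -0.643]
```

View pics/g6.png

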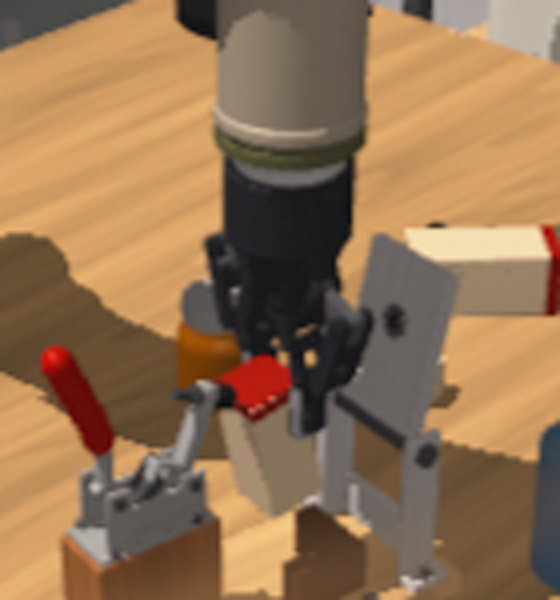

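```bash
cat > til.py <<'E'
from h import *
j=np.load('jig.npy');c,s=np.cos(j[2]),np.sin(j[2]);ex=np.array([c,s,0]);ey=np.array([-s,c,0])
o=manip.get_obs();G=np.array(o['position'])+[0,0,.0187]
p=shot('scene')
for r in manip.pinpoint(p,'blank'):
    O,d=ray(p,r['at']);X=O+d*((G-O)@ex)/(d@ex)-G
    print(r['at'],r['confidence'],'foot-G y,z mm',X@ey*1e3,X[2]*1e3)
for r in manip.outline_of(p,'blank'):
    print(r['extent'],r['confidence'])
    e=r['extent']
    if 240<e[0]<290:
        m=r['mask']
        for v in range(int(e[1]),int(e[3])+1):
            u=np.nonzero(m[v])[0]
            if len(u) and v%3==0: print(v,u.min(),u.max(),end=' | ')
a=proj(p,[G-[0,0,.08],G])
print('vert px',a)
E
python3 til.py
```

```text
[279.3, 190.9] 0.89 foot-G y,z mm -2.3497786797628777 -67.03946430071642
[310.1, 140.4] 0.76 foot-G y,z mm 90.80271508443019 46.767345195587865
[318.7, 163.2] 0.36 foot-G y,z mm 124.44529871653066 -31.769059416217686
[264.8, 157.8, 292.4, 198.7] 0.75
159 272 278 | 162 267 281 | 165 265 281 | 168 269 281 | 171 268 281 | 174 265 281 | 177 266 281 | 180 267 287 | 183 267 288 | 186 268 288 | 189 269 289 | 192 270 288 | 195 273 284 | 198 276 279 | [311.0, 127.2, 351.3, 148.8] 0.73
vert px [[279.99150456 194.76704316]
 [280.36249892 168.0908449 ]]
```

Call:
jog_arm --pt "-18 5 0" --pt "-35 9 0" --pt "-35 9 -20" --pt "-35 9 -35" --pt "-35 9 -48" --pt "-35 9 -54" --pt "-35 9 -56" --pt "-35 9 -58" --pt "-35 9 -60" --pt "-35 9 -61" --turn '[0, 0, 0, 0, 0, 0, 0, 0, 0, 0]'

```text
clock: 15.98
position: [0.5512, 0.0188, 0.0755]
ee_rot: [0.77, 0.638, -0.004, 0.001]
ft_force: [0.9, -0.1, -0.8]
grip_width: 0.464
```

```bash
python3 st.py;python3 til.py
```

```text
t 15.98 tcp [0.551 0.019 0.075] jig mm [-42.7   4.9] jaw -10.7 F [ 0.916 -0.071 -0.809] M [ 0.046 -0.044  0.039] g 39.585437133055876 q [ 0.745  0.566 -1.083  1.783  0.554  1.142 -0.708]
[312.8, 137.6] 0.65 foot-G y,z mm 128.52403063291374 85.93486273573781
[273.6, 205.8] 0.58 foot-G y,z mm 4.00114151448404 -79.4306940311198
[316.5, 165.1] 0.38 foot-G y,z mm 147.4922186739346 -4.881726752686499
[310.1, 126.8, 355.1, 147.6] 0.72
[210.8, 129.5, 325.1, 254.6] 0.72
[258.1, 173.6, 281.8, 210.8] 0.6
174 263 271 | 177 261 273 | 180 260 273 | 183 259 273 | 186 259 273 | 189 261 273 | 192 261 279 | 195 262 280 | 198 265 281 | 201 265 281 | 204 265 281 | 207 266 276 | 210 270 271 | vert px [[272.38290789 206.50299841]
 [272.4510713  181.58755899]]
```

Call:
jog_arm --pt "0 0 -1" --pt "0 0 -2" --pt "0 0 -3" --pt "0 0 -4" --turn '[0, 0, 0, 0]'

```text
clock: 16.47
position: [0.5519, 0.02, 0.0736]
ee_rot: [0.77, 0.638, -0.003, 0.001]
ft_force: [-4.3, 3.5, 22.0]
grip_width: 0.464
```

Call:
jog_arm --pt "0 0 1" --pt "0 0 1" --pt "0 0 1" --pt "0 0 1" --pt "0 0 1" --pt "0 0 1" --pt "0 0 1" --pt "0 0 1" --turn '[0, 0, 0, 0, 0, 0, 0, 0]' --grip 46

```text
clock: 17.13
position: [0.5519, 0.0199, 0.0745]
ee_rot: [0.77, 0.638, -0.003, 0.001]
ft_force: [0.6, -0.3, -0.6]
grip_width: 0.541
```

```bash
python3 st.py;python3 til.py
```

```text
t 17.13 tcp [0.552 0.02  0.074] jig mm [-42.2   6.1] jaw -10.7 F [ 0.585 -0.291 -0.562] M [0.002 0.032 0.061] g 46.19215185415974 q [ 0.742  0.567 -1.083  1.783  0.556  1.139 -0.711]
[270.4, 207.6] 0.95 foot-G y,z mm -8.106369664533203 -79.35912294009431
[310.1, 136.3] 0.9 foot-G y,z mm 117.40626797436693 94.1167444366375
[307.7, 125.0, 351.2, 148.0] 0.78
[258.1, 176.1, 285.4, 214.4] 0.74
177 261 274 | 180 260 274 | 183 260 274 | 186 261 275 | 189 261 275 | 192 261 281 | 195 261 282 | 198 262 281 | 201 264 282 | 204 265 282 | 207 266 280 | 210 269 273 | vert px [[272.87204852 206.70977458]
 [272.95844083 181.81862875]]
```

Call:
jog_arm --pt "1 5 1" --pt "1 5 1" --pt "1 5 1" --turn '[0, 0, 0]'

```text
clock: 17.53
position: [0.553, 0.0256, 0.0757]
ee_rot: [0.77, 0.638, -0.003, 0.001]
ft_force: [-0.3, -0.6, -0.1]
grip_width: 0.538
```

Call:
jog_arm --pt "0 0 0" --pt "0 0 0" --pt "0 0 0" --pt "0 0 0" --pt "0 0 0" --pt "0 0 0" --pt "0 0 3" --pt "0 0 6" --pt "0 0 6" --turn '[0, 0, 0, 0, 0, 0, 0, 0, 0]' --grip 20 --grip_force 35

```text
clock: 18.28
position: [0.5531, 0.0255, 0.0822]
ee_rot: [0.77, 0.638, -0.003, 0.002]
ft_force: [0.3, -0.1, -1.8]
grip_width: 0.464
```

```bash
python3 st.py;python3 til.py
```

```text
t 18.28 tcp [0.553 0.025 0.082] jig mm [-42.   11.8] jaw -10.7 F [ 0.333 -0.127 -1.818] M [ 0.072 -0.059  0.031] g 39.61232476251815 q [ 0.736  0.56  -1.09   1.774  0.548  1.152 -0.714]
[271.7, 206.2] 0.67 foot-G y,z mm -9.645522776988441 -84.09959842471528
[309.8, 137.3] 0.6 foot-G y,z mm 110.75097944176318 83.93020696887984
[317.8, 164.9] 0.34 foot-G y,z mm 144.64358720937886 -12.139922439738966
[312.4, 125.6, 354.1, 149.0] 0.71
[214.4, 129.0, 325.5, 257.3] 0.66
[258.1, 172.8, 284.4, 209.7] 0.62
174 263 275 | 177 261 275 | 180 262 275 | 183 262 275 | 186 262 276 | 189 262 282 | 192 262 283 | 195 262 283 | 198 263 283 | 201 265 282 | 204 265 281 | 207 267 275 | vert px [[274.64353814 203.68272292]
 [274.79635952 178.63809722]]
```

Call:
jog_arm --pt "-1 -5 0" --pt "8 -7 0" --pt "17 -8 0" --pt "26 -10 0" --pt "33 -11 0" --pt "36 -12 0" --pt "36 -12 0" --turn '[0, 0, 0, 0, 0, 0, 0]'

```text
clock: 19.02
position: [0.5897, 0.0135, 0.0815]
ee_rot: [0.77, 0.638, -0.003, 0.001]
ft_force: [0.0, -0.4, -1.1]
grip_width: 0.462
```

Call:
jog_arm --pt "1 0 0" --pt "2 0 0" --pt "3 0 0" --pt "4 -1 0" --pt "5 -1 0" --pt "6 -1 0" --turn '[0, 0, 0, 0, 0, 0]'

```text
clock: 19.52
position: [0.5956, 0.0123, 0.0815]
ee_rot: [0.77, 0.638, -0.003, 0.001]
ft_force: [-5.4, -0.2, 2.4]
grip_width: 0.458
```

```bash
python3 st.py
```

```text
t 19.52 tcp [0.596 0.012 0.081] jig mm [2.1 6.6] jaw -10.7 F [-5.406 -0.224  2.384] M [0.002 1.577 0.009] g 39.08873461919459 q [ 0.682  0.636 -1.042  1.663  0.589  1.195 -0.69 ]
```

Call:
jog_arm --pt "-1 1 0" --pt "-1 2 0" --pt "-1 3 0" --pt "0 4 0" --pt "0 5 0" --pt "0 6 0" --pt "0 6.5 0" --pt "0 6.5 0" --turn '[0, 0, 0, 0, 0, 0, 0, 0]'

```text
clock: 20.18
position: [0.5955, 0.0163, 0.0814]
ee_rot: [0.77, 0.637, -0.005, 0.002]
ft_force: [-2.1, -6.7, 2.1]
grip_width: 0.465
```

```bash
python3 st.py; python3 til.py | head -3
```

```text
t 20.18 tcp [0.595 0.016 0.081] jig mm [ 1.3 10.5] jaw -10.8 F [-2.113 -6.722  2.074] M [-1.881  0.603  0.083] g 39.736953727802536 q [ 0.672  0.636 -1.04   1.662  0.591  1.198 -0.701]
[283.4, 211.2] 0.94 foot-G y,z mm -2.5524344070456 -75.44630774210451
[311.9, 136.6] 0.87 foot-G y,z mm 80.65405993104397 116.16363840276586
[319.6, 166.8] 0.47 foot-G y,z mm 112.80084642071667 17.17188524401589
```

Call:
jog_arm --pt "0 0 -2" --pt "0 0 -4" --pt "0 0 -5.5" --pt "0 0 -6.5" --pt "0 0 -6.5" --turn '[0, 0, 0, 0, 0]'

```text
clock: 20.75
position: [0.5956, 0.016, 0.0759]
ee_rot: [0.771, 0.637, -0.005, 0.003]
ft_force: [-5.9, -4.8, 12.5]
grip_width: 0.46
```

```bash
python3 st.py
```

```text
t 20.75 tcp [0.596 0.016 0.076] jig mm [ 1.5 10.3] jaw -10.8 F [-5.891 -4.828 12.525] M [-1.024  1.414  0.117] g 39.264142153671344 q [ 0.668  0.642 -1.035  1.666  0.598  1.19  -0.706]
```

Call:
jog_arm --pt "0 0 0.5" --pt "0 0 0.5" --pt "0 0 0.5" --pt "0 0 0.5" --pt "0 0 0.5" --turn '[0, 0, 0, 0, 0]' --grip 56

```text
clock: 21.17
position: [0.5955, 0.0163, 0.0763]
ee_rot: [0.77, 0.638, -0.005, 0.003]
ft_force: [0.6, -0.3, 0.3]
grip_width: 0.656
```

Call:
jog_arm --pt "0 0 15" --pt "0 0 35" --pt "0 0 65" --pt "0 0 95" --pt "0 0 130" --pt "-30 0 150" --pt "-60 0 160" --pt "-60 0 160" --turn '[0, 0, 0, 0, 0, 0, 0, 0]'

```text
clock: 21.83
position: [0.5331, 0.0175, 0.2395]
ee_rot: [0.77, 0.638, -0.005, 0.004]
ft_force: [0.7, 0.5, -0.6]
grip_width: 0.659
```

```bash
python3 st.py; cat > chk.py <<'E'
from fit import *
import sys
j=np.load("jig.npy");s=3.9;out=[]
B=lambda z:[(-20,-20,z),(20,-20,z),(20,20,z),(-20,20,z)]
for n,c in(("scene",(240,100,340,240)),("top",(170,110,270,250))):
    p=shot(n)
    for r in manip.pinpoint(p,'blank')[:3]:print(n,r['at'],r['confidence'],onz(p,r['at'],.018))
    im=cv2.resize(p["frame"][c[1]:c[3],c[0]:c[2],::-1],None,fx=s,fy=s,interpolation=cv2.INTER_CUBIC)
    out.append(im)
    print(n,'model top corners crop px',((proj(p,J2W(j,B(108)))-c[:2]+.5)*s).round().tolist(),'foot',((proj(p,J2W(j,B(18)))-c[:2]+.5)*s).round().tolist())
cv2.imwrite("pics/"+sys.argv[1],np.hstack(out))
E
python3 chk.py c1.png
```

```text
t 21.83 tcp [0.533 0.018 0.239] jig mm [-60.3   0.3] jaw -10.7 F [ 0.676  0.498 -0.556] M [-0.017 -0.015 -0.004] g 56.247673880350746 q [ 0.897  0.351 -1.232  1.643  0.348  1.395 -0.567]
scene [279.6, 214.9] 0.82 [0.5927 0.0019 0.018 ]
scene [320.5, 166.1] 0.59 [0.5216 0.2584 0.018 ]
scene model top corners crop px [[118.0, 331.0], [156.0, 361.0], [206.0, 339.0], [168.0, 311.0]] foot [[118.0, 443.0], [154.0, 473.0], [203.0, 451.0], [166.0, 421.0]]
top [112.4, 253.9] 0.63 [0.4052 0.3596 0.018 ]
top [150.7, 214.0] 0.62 [0.5118 0.2562 0.018 ]
top model top corners crop px [[290.0, 288.0], [299.0, 231.0], [241.0, 223.0], [232.0, 280.0]] foot [[293.0, 316.0], [301.0, 263.0], [248.0, 255.0], [239.0, 308.0]]
```

View pics/c1.png

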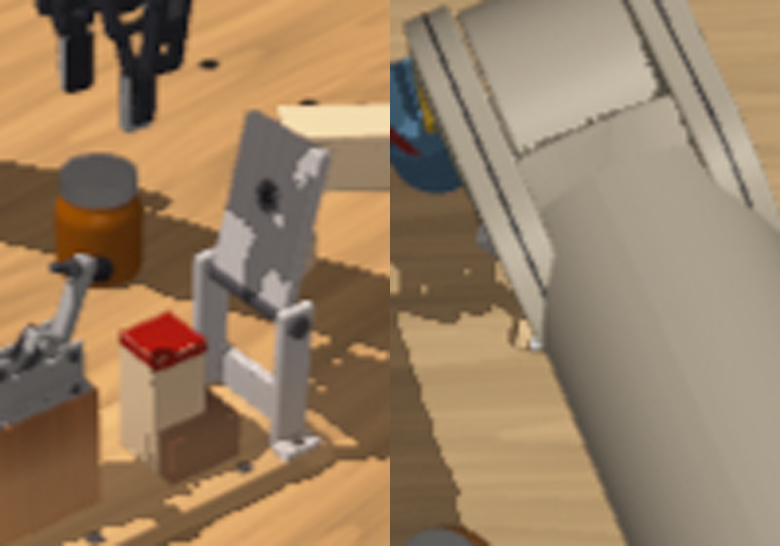

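The scene view shows the blank upright, red end up, in the nest. Its top corners are at about (120,333), (157,365), (207,343) and (168,313), within 4 px of the model. Next I swing the plate down from behind with the fingers closed.

Call:
jog_arm --pt "5 5 22" --pt "15 20 25" --pt "27 40 25" --pt "40 60 25" --pt "55 80 25" --pt "70 100 25" --pt "81 109 25" --pt "81 109 5" --pt "81 109 -20" --pt "81 109 -38" --pt "81 109 -40" --turn '[0, 0, 0, 0, 0, 0, 0, 0, 0, 0, 0]' --grip 0

```text
clock: 22.95
position: [0.6158, 0.1248, 0.1919]
ee_rot: [0.77, 0.638, -0.008, 0.001]
ft_force: [-0.7, -0.8, 0.7]
grip_width: -0.0
```

```bash
python3 st.py; python3 - <<'E'
import numpy as np
j=np.load('jig.npy');c,s=np.cos(j[2]),np.sin(j[2])
for t in np.arange(1.8,-.01,-.15):
    y=70-75*np.cos(t)+17*np.sin(t);z=113+75*np.sin(t)+5*np.cos(t);print(round(t,2),np.round([1e3*j[0]-s*y,1e3*j[1]+c*y,z],1))
E
```

```text
t 22.95 tcp [0.616 0.125 0.192] jig mm [  1.5 120.9] jaw -10.8 F [-0.698 -0.766  0.747] M [0.047 0.012 0.016] g -0.0067487559793315685 q [ 0.477  0.607 -1.091  1.451  0.541  1.422 -0.814]
1.8 [611.2 108.1 184.9]
1.65 [609.2  97.5 187.4]
1.5 [607.2  86.5 188.2]
1.35 [605.1  75.2 187.3]
1.2 [603.   63.9 184.7]
1.05 [600.9  52.8 180.5]
0.9 [599.   42.3 174.9]
0.75 [597.1  32.5 167.8]
0.6 [595.5  23.6 159.5]
0.45 [594.1  15.9 150.1]
0.3 [592.9   9.5 139.9]
0.15 [592.    4.6 129.2]
0.0 [591.4   1.3 118. ]
```

Call:
jog_arm --pt "-3 -9 -5" --pt "-5 -17 -7" --pt "-6 -22 -6" --pt "-7 -27 -5" --pt "-9 -38 -4" --pt "-11 -50 -5" --pt "-13 -61 -7" --pt "-15 -72 -11" --pt "-17 -82 -17" --pt "-19 -92 -24" --pt "-20 -101 -32" --pt "-20 -101 -32" --turn '[0, 0, 0, 0, 0, 0, 0, 0, 0, 0, 0, 0]'

```text
clock: 23.95
position: [0.595, 0.0203, 0.1577]
ee_rot: [0.771, 0.636, -0.009, 0.001]
ft_force: [1.0, -0.2, 0.6]
grip_width: -0.001
```

```bash
python3 st.py; python3 - <<'E'
from fit import *
j=np.load("jig.npy")
for n in("scene","top"):
    p=shot(n)
    for r in manip.pinpoint(p,'leaf_edge')[:1]:
        q=least_squares(lambda a:proj(p,J2W(j,(0,70-114*np.cos(a[0]),113+114*np.sin(a[0]))))[0]-r['at'],[.6]);print(n,r['at'],r['confidence'],q.x,q.fun)
E
```

```text
t 23.95 tcp [0.595 0.02  0.158] jig mm [ 0.1 14.4] jaw -10.9 F [ 1.034 -0.199  0.619] M [ 0.033 -0.011  0.041] g -0.06759172293216544 q [ 0.699  0.57  -1.102  1.582  0.526  1.333 -0.668]
scene [276.1, 170.0] 0.76 [0.5244] [-4.4002 -2.0118]
```

Call:
jog_arm --pt "0 -2 -4" --pt "-1 -5 -8" --pt "-1 -8 -13" --pt "-2 -11 -18" --pt "-2 -13 -23" --pt "-3 -16 -28" --pt "-3 -17 -32" --pt "-4 -18 -35" --pt "-4 -19 -38" --pt "-4 -19 -40" --pt "-4 -19 -41" --turn '[0, 0, 0, 0, 0, 0, 0, 0, 0, 0, 0]'

```text
clock: 25.07
position: [0.5916, 0.0046, 0.1187]
ee_rot: [0.77, 0.638, -0.008, 0.001]
ft_force: [-0.1, -1.8, 2.6]
grip_width: -0.001
```

```bash
python3 st.py
```

```text
t 25.07 tcp [0.592 0.005 0.119] jig mm [-0.3 -1.7] jaw -10.8 F [-0.112 -1.806  2.638] M [-0.164  0.163 -0.038] g -0.09571993127343016 q [ 0.718  0.598 -1.08   1.635  0.557  1.263 -0.662]
```

Call:
jog_arm --pt "0 0 -1" --pt "0 0 -2" --pt "0 0 -3" --pt "0 0 -3" --turn '[0, 0, 0, 0]'

```text
clock: 25.4
position: [0.5918, 0.0045, 0.1181]
ee_rot: [0.77, 0.638, -0.008, 0.002]
ft_force: [-10.5, -3.4, 24.5]
grip_width: -0.002
```

Call:
jog_arm --pt "0 0 30" --pt "0 0 70" --pt "0 0 110" --pt "0 0 150" --pt "-4 -25 157" --pt "-10 -55 157" --pt "-16 -85 157" --pt "-21 -112 157" --pt "-21 -113 140" --pt "-21 -113 120" --pt "-21 -113 110" --turn '[0, 0, 0, 0, 0, 0, 0, 0, 0, 0, 0]'

```text
clock: 26.32
position: [0.57, -0.1093, 0.2261]
ee_rot: [0.771, 0.637, -0.009, 0.001]
ft_force: [0.1, 1.0, 0.2]
grip_width: 0.007
```

```bash
python3 st.py; python3 - <<'E'
from fit import *
j=np.load('jig.npy');c,s=np.cos(j[2]),np.sin(j[2])
P0=np.array(manip.get_obs()['position'])*1e3
for t in np.arange(1.43,.1,-.13):
    y=-134-90*np.cos(t)+9.5*np.sin(t)+11*np.sin(t);z=144+90*np.sin(t)+9.5*np.cos(t)-8*np.sin(t)**4;print(round(t,2),np.round([1e3*j[0]-s*y-P0[0],1e3*j[1]+c*y-P0[1],z-P0[2]],1))
for n in("scene","top"):
    p=shot(n)
    for l,f in(('leaf_edge',lambda a:(0,70-114*np.cos(a),113+114*np.sin(a))),('clamp_grip',lambda a:(0,-134-86*np.cos(a+.163),144+86*np.sin(a+.163)))):
        for r in manip.pinpoint(p,l)[:1]:
            q=least_squares(lambda a:proj(p,J2W(j,f(a[0])))[0]-r['at'],[.6]);print(n,l,r['at'],round(r['confidence'],2),q.x,q.fun)
E
```

```text
t 26.32 tcp [ 0.57  -0.109  0.226] jig mm [  -0.8 -117.7] jaw -10.9 F [0.07  1.023 0.182] M [-0.015  0.025  0.039] g 0.6200681738552626 q [ 0.972  0.476 -1.149  1.539  0.448  1.426 -0.397]
1.43 [-0.8 -8.7  0.7]
1.3 [ -3.  -20.5   0.3]
1.17 [ -5.1 -32.2  -1.3]
1.04 [ -7.3 -43.6  -4.1]
0.91 [ -9.3 -54.6  -8.3]
0.78 [-11.2 -65.  -14. ]
0.65 [-13.  -74.5 -21.1]
0.52 [-14.6 -83.  -29.6]
0.39 [-15.9 -90.4 -39.3]
0.26 [-17.1 -96.6 -49.8]
0.13 [ -18.  -101.3  -61. ]
scene leaf_edge [269.5, 187.2] 0.84 [0.0713] [-2.8536 -0.1807]
scene clamp_grip [225.8, 162.2] 0.56 [1.2063] [0.6446 1.1164]
top leaf_edge [251.5, 174.9] 0.63 [0.2621] [ 1.0426 -0.9876]
top clamp_grip [240.9, 181.6] 0.59 [3.0953] [14.9155 -6.4082]
```

Call:
jog_arm --pt "-1 -5 0" --pt "-1 -9 0" --pt "-2 -15 0" --pt "-3 -20 0" --pt "-5 -32 -1" --pt "-7 -43 -4" --pt "-9 -54 -8" --pt "-11 -65 -14" --pt "-13 -74 -21" --pt "-14 -79 -25" --pt "-15 -83 -30" --pt "-15 -83 -30" --turn '[0, 0, 0, 0, 0, 0, 0, 0, 0, 0, 0, 0]'

```text
clock: 27.62
position: [0.5556, -0.1922, 0.1979]
ee_rot: [0.771, 0.637, -0.009, 0.002]
ft_force: [0.4, -0.3, -0.5]
grip_width: -0.002
```

```bash
python3 st.py; python3 - <<'E'
from fit import *
j=np.load('jig.npy')
for n in("scene","top"):
    p=shot(n)
    for l,f in(('leaf_edge',lambda a:(0,70-114*np.cos(a),113+114*np.sin(a))),('clamp_grip',lambda a:(0,-134-86*np.cos(a+.163),144+86*np.sin(a+.163)))):
        for r in manip.pinpoint(p,l)[:1]:
            q=least_squares(lambda a:proj(p,J2W(j,f(a[0])))[0]-r['at'],[.3]);print(n,l,r['at'],round(r['confidence'],2),q.x,q.fun)
E
```

```text
t 27.62 tcp [ 0.556 -0.192  0.198] jig mm [   0.2 -201.8] jaw -10.8 F [ 0.386 -0.258 -0.515] M [-0.017  0.068 -0.001] g -0.16109375673574008 q [ 1.09   0.507 -1.121  1.561  0.476  1.379 -0.269]
scene leaf_edge [266.8, 193.1] 0.89 [-0.0883] [-0.0674  0.0066]
scene clamp_grip [206.5, 185.8] 0.61 [0.4185] [-0.5144 -0.2448]
top leaf_edge [254.0, 177.2] 0.65 [-0.0299] [0.0317 0.004 ]
top clamp_grip [321.7, 179.8] 0.6 [0.2915] [ 0.0765 -0.0823]
```

Call:
jog_arm --pt "-1 -4 -5" --pt "-1 -7 -10" --pt "-2 -10 -15" --pt "-2 -13 -20" --pt "-3 -15 -24" --pt "-3 -17 -28" --pt "-3 -18 -31" --pt "-3 -18 -34" --pt "-3 -18 -36" --pt "-3 -18 -36" --turn '[0, 0, 0, 0, 0, 0, 0, 0, 0, 0]'

```text
clock: 28.75
position: [0.5538, -0.209, 0.1648]
ee_rot: [0.77, 0.638, -0.008, 0.003]
ft_force: [-5.9, -2.7, 13.0]
grip_width: -0.002
```

```bash
python3 st.py
```

```text
t 28.75 tcp [ 0.554 -0.209  0.165] jig mm [   1.4 -218.6] jaw -10.7 F [-5.941 -2.69  12.965] M [-0.284  1.267  0.009] g -0.20562100084761184 q [ 1.099  0.539 -1.098  1.594  0.508  1.324 -0.26 ]
```

Call:
jog_arm --pt "0 0 -3" --pt "0 0 -4" --pt "0 0 -4" --turn '[0, 0, 0]'

```text
clock: 29.0
position: [0.5541, -0.2091, 0.1643]
ee_rot: [0.77, 0.638, -0.009, 0.004]
ft_force: [-15.0, 1.4, 32.1]
grip_width: 0.001
```

Call:
jog_arm --pt "0 0 20" --pt "0 0 55" --pt "-10 0 90" --pt "-40 0 120" --pt "-80 -10 130" --pt "-110 -10 130" --pt "-110 -10 130" --turn '[0, 0, 0, 0, 0, 0, 0]'

```text
clock: 29.58
position: [0.4416, -0.2205, 0.2946]
ee_rot: [0.771, 0.637, -0.01, 0.005]
ft_force: [-0.4, -0.1, 0.2]
grip_width: 0.004
```

```bash
python3 st.py; cat > fin.py <<'E'
from fit import *
j=np.load('jig.npy');im=[]
for n,c in(("scene",(180,110,330,260)),("top",(180,100,330,250))):
    p=shot(n);im.append(cv2.resize(p["frame"][c[1]:c[3],c[0]:c[2],::-1],(400,400),interpolation=cv2.INTER_CUBIC))
    for l,f in(('leaf_edge',lambda a:(0,70-114*np.cos(a),113+114*np.sin(a))),('clamp_grip',lambda a:(0,-134-86*np.cos(a+.163),144+86*np.sin(a+.163)))):
        for r in manip.pinpoint(p,l)[:1]:
            q=least_squares(lambda a:proj(p,J2W(j,f(a[0])))[0]-r['at'],[.1]);print(n,l,r['at'],round(r['confidence'],2),q.x,q.fun)
    for l in('blank','glue_bottle','pencil_pot','screw_jar','drill'):
        for r in manip.pinpoint(p,l)[:1]: print(n,l,r['at'],round(r['confidence'],2),onz(p,r['at'],.018 if l=='blank' else 0)[:2])
cv2.imwrite('pics/fin.png',np.hstack(im))
E
python3 fin.py
```

```text
t 29.58 tcp [ 0.442 -0.22   0.295] jig mm [-106.8 -250.4] jaw -10.9 F [-0.362 -0.066  0.195] M [ 0.034  0.007 -0.052] g 0.3241922842621387 q [ 1.555  0.16  -1.292  1.65   0.177  1.452  0.053]
scene leaf_edge [268.0, 191.2] 0.57 [-0.0384] [-1.3983  0.0628]
scene blank [316.5, 165.6] 0.87 [0.5112 0.2525]
scene glue_bottle [140.4, 235.2] 0.7 [ 0.3801 -0.2843]
scene pencil_pot [357.9, 210.1] 0.86 [0.7137 0.178 ]
scene screw_jar [259.9, 167.5] 0.56 [0.376  0.1489]
scene drill [155.8, 317.3] 0.67 [ 0.6243 -0.4092]
top leaf_edge [251.2, 173.3] 0.65 [0.3401] [ 0.3008 -0.3592]
top clamp_grip [325.3, 182.0] 0.73 [0.0222] [-2.0553  0.1671]
top blank [111.1, 254.6] 0.96 [0.4034 0.3631]
top glue_bottle [348.3, 251.1] 0.46 [ 0.3886 -0.2927]
top pencil_pot [180.3, 147.9] 0.66 [0.7089 0.1764]
top screw_jar [187.5, 255.2] 0.94 [0.3947 0.1561]
```

View pics/fin.png

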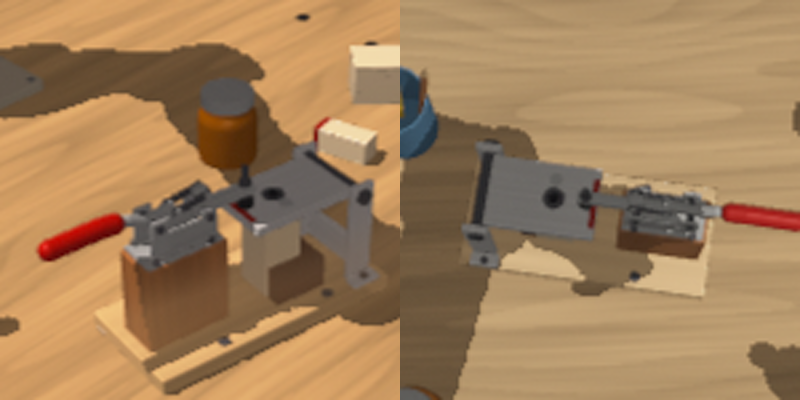

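The last view shows the plate flat on the upright blank, the rubber foot pressing near the plate's free edge, and the red handle down and level at crop (80,235). The bystanders are in place, so I'm handing in.

```bash
python3 -c "
from workcell import manip
print(manip.hand_in())"
```

```text
the job is handed in; nothing more can be done
None
```

The job is done and handed in after about 30 s of the 72 s allowed. `hand_in` gives no verdict, so everything below comes from my own checks.

**What I did:**
- **Standing it up:** I gripped the middle-sized blank near its red end and rolled it upright against the front step of the jig base. I let it settle flat, then regripped it.
- **Placing it:** I set it in the nest, pressing about 5–6 N against both dark stops and the bed before letting go.
- **Plate and clamp:** I swung the bush plate down until it met firm resistance at z 118 mm. I then pushed the red handle down to its stop.

**Last checks that agreed:**
- With the blank placed, the scene picture matched the expected blank corners to within about 4 px (about 1 mm at that zoom).
- The handle stopped at its lower limit, with 32 N on the tool. The top camera read it at 0.02 rad afterwards.
- The scene camera read the plate at -0.04 rad, which is level.
- The final picture shows the clamp foot pressing on the plate, the handle down and the arm clear.

**Checks that disagreed or were missing:**
- The top camera's reading of the plate edge gave 0.34 rad. I took it as a bad detection, because the picture and the contact height both show the plate flat.
- The scene camera did not find the handle in the last look.
- In the last look the networks reported only the other two blocks as the blank, because the plate partly hides it.
- I did not measure snugness against the stops again after the plate and clamp closed.
- Glue bottle, pencil pot and drill read within about 10 mm of where they started. The screw jar moved 10 mm in both cameras, but in opposite directions, so I put that down to detection noise. The drill was found only by the scene camera.

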